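Square a manifold bar against the jig's rail

TASK

Get the manifold bar ready for drilling in the holding jig: first stand the valve cartridge that is in the way, between the bar and the rail, upright in the grey parts tray. Then slide the bar over the plate, without lifting it or pushing on its handwheel, until it lies flush along the rail with its left end (as seen from the robot) up against the end stop, and then swing the hold-down strap square across it, all the way to its stop. Leave everything else on the bench where it is.

Things in the scene. Friction and masses are not known exactly. Their poses are not given: they have to be found in the camera images.
- jig: fixed holding jig: dark steel plate 12 mm thick lying on the bench, with a rail, end stop and strap. Origin: on the bench (z = 0), under the rail's face; x axis points square at the rail, away from the robot (turned up to 0.25 rad from world x), y along the rail, z up. In its frame the plate reaches x = -190 to +45 mm, y = -175 to +125 mm; a bar at home has its origin at x = -20, y = 0
- bar: loose aluminium manifold bar, 40 (its x) x 200 (y) x 36 mm tall, about 0.65 kg, three 5 mm tall, 22 mm wide steel bosses on top; lies askew on the jig's plate, its middle 90 to 115 mm short of the rail, and slides with dry friction. Origin: centre of its underside, 12 mm above the bench; x axis towards the rail
- handwheel: black handwheel of the bar, 33 mm across, 18 mm thick, on a stem 20 mm long and 14 mm thick, fixed in the middle of the bar's near face (away from the rail), axis 19 mm above the bar's underside, reaching 38 mm out. Origin: where the stem leaves the bar. Not to be pushed or pulled
- rail_mid (a point): top of the steel rail's face, at x = 0, y = 0 of the jig, 42 mm above the bench; the face is upright and flat, the rail is 20 mm thick behind it and runs from y = -160 to +115 mm
- end_stop (a point): top of the end stop's face, at y = +100 mm of the jig, 42 mm above the bench, against the rail's left end; the stop is a steel block 15 mm thick, standing 45 mm out from the rail; the bar's left end (+y) goes against it
- bar_left (a point): left end of the bar's rail-side face, half way up
- bar_right (a point): right end of the bar's rail-side face, half way up
- valve: loose brass valve cartridge, upright round body 32 mm across for the lower 40 mm, neck 26 mm across above, 55 mm tall, about 0.25 kg, standing on the jig's plate between the bar and the rail; origin: centre of its underside
- tray: fixed grey open parts tray 130 (x) x 150 (y) mm, walls 5 mm thick and 40 mm tall, floor 5 mm thick, on the bench to the left or right of the jig; origin: centre of its underside
- strap (a joint): hold-down strap, a flat arm 16 mm wide, 8 mm thick, that swings level about an upright pivot on the rail, with light dry friction (1 N at its post), 5 mm above the bar's top. 0 = pointing along the rail past the end stop (jig's +y); grows anticlockwise seen from above; 1.57 = square across the bar, towards the robot, at its stop; starts at -0.3 to 0.3
- strap_post (a point): top centre of the strap's upright black round post, 14 mm across and 40 mm tall above the arm, 62 mm from the pivot; top 101 mm above the bench, foot at 61 mm
- strap_pivot (a point): strap's pivot axis, at the underside of the arm, 53 mm above the bench; in the jig's frame x = +12, y = +60 mm
- gauge: fixed grey gauge block 100 x 120 x 50 mm with a 72 mm dial on top (68 mm tall overall), on the other side of the jig from the tray; origin: centre of its underside
- spare_valve: a second, identical valve cartridge standing on the bench beyond the rail; leave it; origin: centre of its underside
- grease_jar: small white jar with a black cap, 34 mm across, 36 mm tall, standing on the jig's plate near its near left corner; leave it; origin: centre of its underside
- spray_bottle: clear bottle, 56 mm across, 150 mm tall; leave it; origin: centre of its underside
- wrench: spanner 170 mm long lying on the bench; leave it
- screwdriver: screwdriver 180 mm long lying on the bench; leave it
- carton: cardboard box 90 x 70 x 60 mm; leave it; origin: centre of its underside
- brush_cup: clear open cup with brushes in it, 70 mm across, 90 mm tall to the rim, 160 mm to the brushes; leave it; origin: centre of its underside

How it is judged:
By the outcome, as a careful person would: the job done as asked, in the order asked, and still so for the second after the job is handed in, with the robot touching nothing.
It also fails if it takes over 72 s, if anything falls off the work surface, if the arm or the gripper's body presses on something with over 40 N, if the wrist force passes 120 N, or if a joint passes its speed limit or range.

ROBOT

A 7-joint arm with a two-finger parallel gripper is mounted at the origin on the work surface. World frame = base frame: x ahead of the robot, y to its left, z up, the work surface at z = 0. Lengths are in m, angles in rad, forces in N, time in s.
With the tool pointing down it reaches from about 0.4 to 0.875 m from the base axis. Payload 19.3 kg.
Tool frame: the origin (TCP) lies at the very end of the fingers, on their centre line; the grasp point (between the pads) lies 19 mm behind it; z points along the fingers, y is the line along which they close (so a half turn about z gives the same grasp; the last joint's range is limited). The gripper opens to 85 mm and grips with 20 to 120 N. Pads are 22 mm wide; open, the fingers measure 114 mm over their backs; the gripper's body (76 mm by 85 mm) begins 54 mm behind the grasp point. The pads swing forward as they close: fully open they stand 13 mm farther back than shut.
Start: joints at [-1.211, 0.521, -0.036, 1.599, 0.021, 1.021, -0.113], TCP at [0.26, 0.568, 0.231] pointing down, gripper open.
Joint ranges: [-2.91, 2.91], [-0.3, 2.13], [-1.5, 1.42], [0.17, 2.43], [-1.26, 4.41], [0.16, 1.93], [-2.52, 2.52]. Speed limits (rad/s): [1.89, 1.89, 2.39, 2.39, 3.01, 3.01, 3.01].

INTERFACE

Orientations are given as [roll, pitch, yaw] about the fixed x, y, z axes, in that order (R = Rz(yaw) Ry(pitch) Rx(roll)).
In Python, from workcell import r gives the robot as it stands.
- The arm moves only by the shell command python3 inch.py, which reads ROWS from standard input. ROWS is a JSON list of rows, 1 to 5 of them, each an object with the fields sx, sy, sz (the shift in m), spin (a turn about the tool's z in rad), finger_gap (the opening from 0.0 (shut) to 1.0 (fully open)); a field left out counts as zero (the opening has to be given); each row shifts and turns the commanded pose from where the row before left it, along the tool's axes as they then stand; what a row does not reach is not made up. A row lasts 1/8 s, in which the tool goes at most 0.0625 m and 0.188 rad, less where a joint would pass 70% of its speed; a pose out of reach is approached as far as the arm can. The fingers move at their own pace and stop on an object; the grip force is fixed at half the most. Time passes only in rows, so rows that do not move let the fingers close. It prints the time, the measured TCP pose, the force, the opening and the grip force at its end. Input that does not fit is refused with a message, and nothing moves.
- r.state(): the state, without advancing time (a new reading comes with each control period).
- r.grab_frame(name): name is "side" or "top" or "wrist"; returns (picture, depth): 400x640x3 uint8, blue, green, red; 400x640 float32, m along the optical axis (not along the pixel's ray), 0 where there is no reading.
- r.camera_params(name): a dict with "mtx" (3x3 intrinsics, pixels), "dist_coeffs" ([k1, k2, p1, p2, k3] as OpenCV has them; the pictures are not rectified), "eye" and "rotation" of the camera in the world. Camera axes: x right, y up, looking along -z (the intrinsics and any distortion apply to the point x, -y, -z); pixel columns grow to the right and rows downward; lengths in m; the calibration is good to about 2 mm. A picture is of the moment at which its call begins: read the wrist's pose just before it. camera_params takes no time and is no camera call; for the wrist camera it gives the pose at the moment of the call.
- r.finish_job(): hands the job in; it is judged then, once.
The state is a dict: "clock": time; "joint_positions": joint angles; "qd": joint speeds; "tau": joint torques, N m; "ee_pos": TCP position; "orientation": TCP orientation; "wrist_force": force on the tool from outside, world axes, zero at the start; "wrist_torque": the same for the moment, N m; "width": opening from 0.0 (shut) to 1.0 (fully open); "gripper_force": force on a finger pad.
Only numpy, scipy, OpenCV 4.12 (cv2) and the standard library are available. Lean on these libraries where they do the work, as an engineer would, in place of code of your own. Each camera call takes 0.05 s, during which the arm holds its last target. There are 200 camera calls.

## Working session

There is one attempt and no reset: what is moved stays moved. The work goes in short steps, Python scripts to look and compute and a shell command to move; the robot and the scene stay as the last step left them, time stands still between calls to the robot, and variables do not carry over. Pictures are saved under pics/ and viewed, at most 10 in all, crops included, and the job is handed in when it is done.

```bash
ls; mkdir -p pics
cat > h.py <<'E'
import numpy as np, cv2
from workcell import r
def snap(n):
    p=r.camera_params(n); im,d=r.grab_frame(n); return p,im,d
def rays(p,uv):
    uv=np.asarray(uv,float).reshape(-1,1,2)
    q=cv2.undistortPoints(uv,np.array(p["mtx"]),np.array(p["dist_coeffs"])).reshape(-1,2)
    c=np.c_[q[:,0],-q[:,1],-np.ones(len(q))]
    return np.array(p["eye"]),c@np.array(p["rotation"]).T
def onz(p,uv,z):
    e,d=rays(p,uv); return e+d*((z-e[2])/d[:,2])[:,None]
def proj(p,X):
    c=(np.atleast_2d(X)-np.array(p["eye"]))@np.array(p["rotation"])
    c=c*[1,-1,-1]
    return cv2.projectPoints(c.reshape(-1,1,3),np.zeros(3),np.zeros(3),np.array(p["mtx"]),np.array(p["dist_coeffs"]))[0].reshape(-1,2)
def cloud(p,d):
    v,u=np.mgrid[:400,:640]; e,dr=rays(p,np.c_[u.ravel(),v.ravel()])
    return (e+dr*d.ravel()[:,None]).reshape(400,640,3)
E
python3 - <<'E'
from h import *
import pickle
for n in("top","side"):
    p,im,d=snap(n); cv2.imwrite(f"pics/{n}0.png",im); pickle.dump((p,im,d),open(n+"0.pkl","wb"))
    print(n,p["eye"],np.round(p["rotation"],3).tolist(),np.mean(d>0))
print(r.state())
E
```

```text
inch.py
pics
workcell.py
top [ 0.35986424 -0.014398    1.19104586] [0.151, -0.009, -1.548] 0.99588671875
side [ 0.20345328 -0.92865233  0.79248143] [0.944, 0.004, -0.361] 0.99600390625
{'clock': 0.1, 'joint_positions': array([-1.21121257,  0.52197553, -0.03631266,  1.59989416,  0.02118949,
        1.02110152, -0.11280378]), 'qd': array([-0.00037789, -0.00052564, -0.00040177, -0.00144677, -0.00139018,
       -0.00178782, -0.00105544]), 'tau': array([ 4.47217404e-03, -9.28491855e+01,  1.98429465e+00, -3.70535553e+01,
        1.81805470e-02,  5.39144356e-03,  5.73735150e-06]), 'ee_pos': array([0.26034041, 0.56789375, 0.23079065]), 'orientation': array([-3.14060086e+00,  6.63586017e-05,  2.71177484e+00]), 'wrist_force': array([-0.25631468,  0.05621332,  0.08501017]), 'wrist_torque': array([ 0.01855623, -0.01155566, -0.0074446 ]), 'gripper_force': 0.0, 'width': 0.9995637442223385}
```

```bash
sed -i 's/^from workcell import r$/from workcell import r\nfrom scipy.spatial.transform import Rotation as Ro/; s/    p=r.camera_params(n); im,d=r.grab_frame(n); return p,im,d/    p=dict(r.camera_params(n)); p["rotation"]=Ro.from_euler("xyz",p["rotation"]).as_matrix(); im,d=r.grab_frame(n); return p,im,d/' h.py; head -6 h.py
python3 - <<'E'
from h import *
import pickle
for n in("top","side"):
    p,im,d=pickle.load(open(n+"0.pkl","rb")); p=dict(p);p["rotation"]=Ro.from_euler("xyz",p["rotation"]).as_matrix()
    pickle.dump((p,im,d),open(n+"0.pkl","wb"))
    c=cloud(p,d); print(n,np.round(c[::100,::160],3).reshape(-1,3).tolist())
E
```

```text
import numpy as np, cv2
from workcell import r
from scipy.spatial.transform import Rotation as Ro
def snap(n):
    p=dict(r.camera_params(n)); p["rotation"]=Ro.from_euler("xyz",p["rotation"]).as_matrix(); im,d=r.grab_frame(n); return p,im,d
def rays(p,uv):
top [[1.833, 1.854, -0.759], [1.837, 0.89, -0.752], [1.851, -0.045, -0.741], [1.893, -0.989, -0.749], [0.91, 1.134, -0.081], [0.885, 0.505, -0.001], [0.899, -0.04, -0.001], [0.813, -0.485, 0.219], [0.625, 1.596, -0.688], [0.54, 0.473, 0.004], [0.552, -0.047, 0.011], [0.567, -0.575, -0.003], [0.284, 0.473, 0.595], [0.224, 0.448, 0.001], [0.236, -0.053, -0.0], [0.245, -0.56, 0.001]]
side [[-0.534, 1.684, 0.421], [0.221, 0.511, 0.542], [1.339, 2.136, 0.169], [2.0, 1.211, 0.296], [-0.668, 1.535, -0.034], [0.121, 1.624, -0.208], [0.732, 0.505, 0.138], [2.009, 1.047, -0.27], [-0.731, 1.156, -0.405], [0.094, 0.253, 0.003], [0.564, 0.058, 0.013], [1.833, 0.663, -0.745], [-0.7, 0.636, -0.59], [0.069, -0.168, 0.001], [0.43, -0.303, 0.002], [0.737, -0.484, 0.069]]
```

View pics/top0.png

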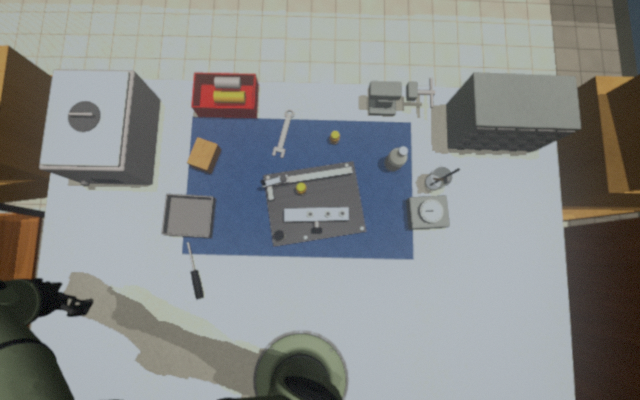

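View pics/side0.png

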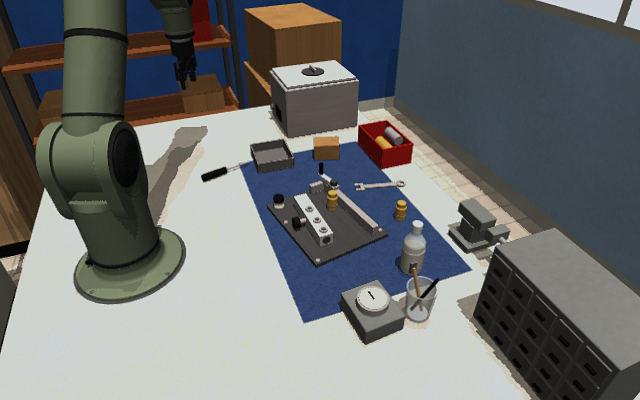

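Top: valve at (301,188), spare valve (335,136), bar (316,214) with handwheel (317,229), jar (278,236), tray (189,216), strap post near (268,183). Side: valve (332,200), bar (313,218), tray (272,155).

Run:
```python
from h import *
import pickle
for n,off in(("top",0),("side",0)):
    p,im,d=pickle.load(open(n+"0.pkl","rb")); c=cloud(p,d); z=c[...,2]; hsv=cv2.cvtColor(im,cv2.COLOR_BGR2HSV)
    reg=(c[...,0]>.35)&(c[...,0]<.8)&(abs(c[...,1])<.5)
    m=reg&(hsv[...,0]>15)&(hsv[...,0]<32)&(hsv[...,1]>120)&(hsv[...,2]>90)
    k,l,s,ce=cv2.connectedComponentsWithStats(m.astype(np.uint8))
    for i in range(1,k):
        if s[i,4]>20: q=c[l==i]; print(n,"yellow",ce[i],s[i],q.min(0).round(3),q.max(0).round(3),np.median(q[q[:,2]>q[:,2].max()-.008],0).round(3))
    if n=="side":
        q=c[reg&(z>.085)&(z<.11)&(c[...,1]>0)&(c[...,1]<.25)];print("post?",q.round(3)[:8],q.mean(0))
        continue
    g=reg&(hsv[...,2]>110)&(hsv[...,1]<90)
    for nm,lo,hi,xlo,xhi,ylo,yhi in(("bar",.04,.058,.44,.57,-.12,.15),("rail",.03,.058,.56,.7,-.15,.15)):
        m=g&(z>lo)&(z<hi)&(c[...,0]>xlo)&(c[...,0]<xhi)&(c[...,1]>ylo)&(c[...,1]<yhi)
        k,l,s,ce=cv2.connectedComponentsWithStats(m.astype(np.uint8)); i=1+np.argmax(s[1:,4]); mm=l==i
        v,u=np.nonzero(mm); print(nm,s[i],np.median(z[mm]))
        X=onz(p,np.c_[u,v],.048 if nm=="bar" else .042)[:,:2].astype(np.float32)
        rc=cv2.minAreaRect(X); print(rc,cv2.boxPoints(rc).round(3).tolist())
    mt=(c[...,1]>.2)&(c[...,1]<.5)&(z>.03)&(z<.05)&(c[...,0]>.35)&(c[...,0]<.62)
    X=c[mt][:,:2].astype(np.float32); rc=cv2.minAreaRect(X); print("tray",rc,z[mt].mean())
    q=c[reg&(z>.08)&(z<.115)&(c[...,1]>0)&(c[...,1]<.25)];print("post?",len(q),q.mean(0),q.min(0),q.max(0))
    cv2.imwrite("pics/topcrop.png",cv2.resize(im[140:260,150:420],None,fx=2.9,fy=2.9,interpolation=cv2.INTER_CUBIC))
```

```text
top yellow [335.05  135.275] [332 132   7   9  40] [ 0.36  -0.099  0.039] [ 0.767 -0.014  1.191] [ 0.36  -0.014  1.191]
top yellow [203.50308642 153.00617284] [190 140  26  29 324] [ 0.36  -0.014  0.055] [0.728 0.366 1.191] [ 0.36  -0.014  1.191]
top yellow [300.94117647 187.69117647] [297 183   9  10  68] [0.568 0.002 0.048] [0.595 0.027 0.07 ] [0.582 0.014 0.067]
bar [285 208  59  14 757] 0.048691488071201716
((0.4998295307159424, -0.028349533677101135), (0.04066068306565285, 0.18086065351963043), 1.9386062622070312) [[0.47600001096725464, 0.061000000685453415], [0.4830000102519989, -0.11900000274181366], [0.5230000019073486, -0.11800000071525574], [0.5170000195503235, 0.06300000101327896]]
rail [286 167  66  16 410] 0.04225319014413309
((0.6279252767562866, -0.03932318836450577), (0.02523326873779297, 0.2092205137014389), 9.103535652160645) [[0.5989999771118164, 0.06199999898672104], [0.6320000290870667, -0.14499999582767487], [0.6570000052452087, -0.14100000262260437], [0.6240000128746033, 0.06599999964237213]]
tray ((0.48926594853401184, 0.3693532943725586), (0.1529894918203354,
[... 193 characters left out ...]
5       140.87195122] [314 137  25  10 164] [0.635 0.287 0.056] [0.734 0.362 0.066] [0.678 0.325 0.062]
side yellow [332.25       197.44354839] [327 190  11  16 124] [ 0.57  -0.006  0.027] [0.6   0.025 0.071] [0.585 0.011 0.068]
side yellow [401.38709677 207.71774194] [396 200  11  16 124] [ 0.746 -0.109  0.018] [ 0.775 -0.079  0.059] [ 0.76  -0.096  0.056]
side yellow [415.88333333 280.91666667] [413 268   7  29  60] [ 0.598 -0.421  0.062] [ 0.622 -0.412  0.154] [ 0.6   -0.413  0.149]
post? [[0.59  0.133 0.102]
 [0.591 0.129 0.104]
 [0.596 0.131 0.102]
 [0.599 0.13  0.102]
 [0.588 0.129 0.101]
 [0.589 0.123 0.104]
 [0.594 0.126 0.102]
 [0.597 0.125 0.102]] [0.59165587 0.12450419 0.09645134]
```

View pics/topcrop.png

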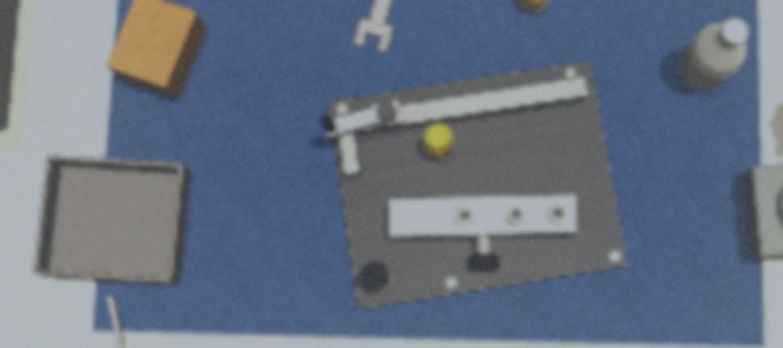

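```bash
cat >> h.py <<'E'
def go(x,y,z,yaw=None):
    "tool-frame shift from the measured pose to a target, and tool-z turn"
    s=r.state(); R=Ro.from_euler("xyz",s["orientation"]).as_matrix(); d=np.array([x,y,z])-s["ee_pos"]
    t=0 if yaw is None else -((yaw-s["orientation"][2]+np.pi)%(2*np.pi)-np.pi)
    print("shift",(d@R).round(4),"turn",round(t,4),"dist",np.linalg.norm(d).round(3))
E
echo '[{"spin":-0.147,"finger_gap":1},{"spin":-0.147,"finger_gap":1},{"spin":-0.147,"finger_gap":1},{"spin":-0.147,"finger_gap":1},{"finger_gap":1}]' | python3 inch.py
echo '[{"sx":-0.015,"sy":-0.058,"sz":-0.012,"finger_gap":1},{"sx":-0.015,"sy":-0.058,"sz":-0.012,"finger_gap":1},{"sx":-0.015,"sy":-0.058,"sz":-0.012,"finger_gap":1},{"sx":-0.015,"sy":-0.058,"sz":-0.012,"finger_gap":1},{"sx":-0.015,"sy":-0.058,"sz":-0.012,"finger_gap":1}]' | python3 inch.py
echo '[{"sx":-0.015,"sy":-0.058,"sz":-0.012,"finger_gap":1},{"sx":-0.015,"sy":-0.058,"sz":-0.012,"finger_gap":1},{"sx":-0.015,"sy":-0.058,"sz":-0.012,"finger_gap":1},{"sx":-0.015,"sy":-0.058,"sz":-0.012,"finger_gap":1},{"sx":-0.015,"sy":-0.058,"sz":-0.012,"finger_gap":1}]' | python3 inch.py
echo '[{"finger_gap":1},{"finger_gap":1}]' | python3 inch.py
python3 - <<'E'
from h import *
import pickle
print(r.state()["orientation"],r.state()["ee_pos"])
s=snap("wrist"); pickle.dump(s,open("w1.pkl","wb")); cv2.imwrite("pics/w1.png",s[1]); print(s[0]["eye"])
E
```

```text
clock: 0.72
ee_pos: [0.2605, 0.5679, 0.231]
orientation: [-3.141, -0.001, -2.984]
wrist_force: [1.0, -0.3, 0.3]
width: 1.001
gripper_force: 0.0
clock: 1.35
ee_pos: [0.3807, 0.2917, 0.2918]
orientation: [3.141, 0.0, -2.988]
wrist_force: [0.9, 0.4, 0.7]
width: 0.997
gripper_force: 0.0
clock: 1.98
ee_pos: [0.5004, 0.0172, 0.3519]
orientation: [3.141, 0.001, -2.988]
wrist_force: [1.7, 2.1, 0.1]
width: 1.0
gripper_force: 0.0
clock: 2.22
ee_pos: [0.4997, 0.0193, 0.3511]
orientation: [3.141, -0.0, -2.986]
wrist_force: [0.8, 0.5, 0.9]
width: 1.001
gripper_force: 0.0
[ 3.14115380e+00 -3.33140728e-04 -2.98625432e+00] [0.49974064 0.01930324 0.35108816]
[0.43347283 0.00910114 0.49325508]
```

View pics/w1.png

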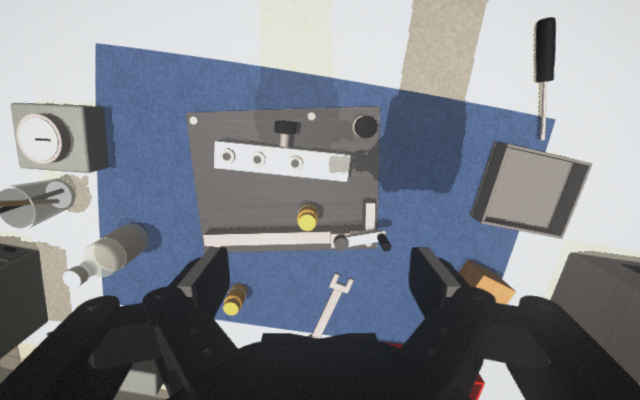

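Wrist view: bar (215..350, 142..180), handwheel (286,127), valve top (307,222), rail (205..330, 240), strap pivot (341,242) to post (383,242), end stop (370,215), tray (532,190).

```bash
cat >> h.py <<'E'
def fitline(p,c,mask,z,axis_lo,axis_hi):
    v,u=np.nonzero(mask); X=onz(p,np.c_[u,v],z)[:,:2]; return X
def edge(X,side,n=12,lo=.04,hi=.96):
    "edge of a point set: min/max x per y-slice, robust line x=a*y+b"
    y=X[:,1]; a,b=np.quantile(y,[lo,hi]); e=np.linspace(a,b,n+1); P=[]
    for i in range(n):
        q=X[(y>=e[i])&(y<e[i+1])]
        if len(q): j=np.argmin(side*q[:,0]); P.append(q[j])
    P=np.array(P); k=np.polyfit(P[:,1],P[:,0],1); w=abs(np.polyval(k,P[:,1])-P[:,0]); g=w<=np.median(w)*2.5+1e-4
    return np.polyfit(P[g,1],P[g,0],1),w.max()
E
python3 - <<'E'
from h import *
import pickle
p,im,d=pickle.load(open("w1.pkl","rb")); c=cloud(p,d); x,y,z=c[...,0],c[...,1],c[...,2]; hsv=cv2.cvtColor(im,cv2.COLOR_BGR2HSV)
def comp(m):
    k,l,s,ce=cv2.connectedComponentsWithStats(m.astype(np.uint8)); i=1+np.argmax(s[1:,4]); return l==i
def px(m): v,u=np.nonzero(m); return np.c_[u,v]
wh=(hsv[...,2]>100)&(hsv[...,1]<80)
bar=comp((z>.043)&(z<.058)&(x>.44)&(x<.55)&(y>-.16)&(y<.12)&wh)
print("bar z",np.percentile(z[bar],[5,50,95]))
X=onz(p,px(bar),.048)[:,:2]; rc=cv2.minAreaRect(X.astype(np.float32)); print(rc,cv2.boxPoints(rc).round(4).tolist())
rail=comp((z>.036)&(z<.049)&(x>.57)&(x<.68)&(y>-.16)&(y<.06))
print("rail z",np.percentile(z[rail],[5,50,95]))
X=onz(p,px(rail),.042)[:,:2]
for s in(1,-1):
    k,w=edge(X,s); print("rail edge x=a y+b",k,w,"psi",-np.arctan(k[0]),"yrange",X[:,1].min(),X[:,1].max())
rc=cv2.minAreaRect(X.astype(np.float32)); print(rc)
m=comp((z>.06)&(z<.075)&(hypot:=np.hypot(x-.583,y-.012)<.03)); X=onz(p,px(m),.067); print("valve top",X.mean(0),np.ptp(X,axis=0),np.median(z[m]))
es=comp((z>.036)&(z<.048)&(y>.065)&(y<.14)&(x>.5)&(x<.62)); X=onz(p,px(es),.042)[:,:2].astype(np.float32);rc=cv2.minAreaRect(X);print("endstop",rc,cv2.boxPoints(rc).round(4).tolist(),np.median(z[es]))
m=comp((z>.09)&(z<.11)&(y>.08)&(y<.18)&(x>.52)&(x<.66)); X=onz(p,px(m),.101);print("post",X.mean(0),np.ptp(X,axis=0),np.median(z[m]))
m=comp((z>.054)&(z<.07)&(y>.03)&(y<.18)&(x>.57)&(x<.66)); X=onz(p,px(m),.061)[:,:2].astype(np.float32);print("arm",cv2.boxPoints(cv2.minAreaRect(X)).round(4).tolist(),np.median(z[m]))
m=comp((z>.034)&(z<.048)&(y>.25)&(y<.5)&(x>.38)&(x<.62)); X=onz(p,px(m),.04)[:,:2].astype(np.float32);print("tray",cv2.minAreaRect(X),np.median(z[m]))
m=(z>.02)&(z<.06)&(x>.40)&(x<.475)&(y>-.08)&(y<.12); q=c[m&(hsv[...,2]<60)];k=q[:,1]>.05;print("jar",q[k].mean(0),q[k].min(0),q[k].max(0),"wheel",q[~k].mean(0),q[~k].min(0),q[~k].max(0))
E
```

```text
bar z [0.0459788  0.04756803 0.05298099]
((0.5013566613197327, -0.03588113188743591), (0.040850188583135605, 0.19906269013881683), 3.090536117553711) [[0.475600004196167, 0.06239999830722809], [0.486299991607666, -0.1363999992609024], [0.5271000266075134, -0.13420000672340393], [0.5163999795913696, 0.06459999829530716]]
rail z [0.03831957 0.04105119 0.04251654]
rail edge x=a y+b [-0.18548884  0.6088726 ] 0.0010694523619820817 psi 0.18340438760765113 yrange -0.14640591404337833 0.06000768041449339
rail edge x=a y+b [-0.18729871  0.62954995] 0.0007364809330713262 psi 0.18515349175447107 yrange -0.14640591404337833 0.06000768041449339
((0.6271418929100037, -0.04219950735569), (0.022433046251535416, 0.2104673832654953), 10.409012794494629)
valve top [0.5817181  0.01405333 0.067     ] [0.02725742 0.02512843 0.        ] 0.06604440040775844
endstop ((0.5736252665519714, 0.08994616568088531), (0.051697298884391785, 0.05714887008070946), 11.62904167175293) [[0.5425000190734863, 0.11270000040531158], [0.554099977016449, 0.056699998676776886], [0.6047000288963318, 0.06719999760389328], [0.5932000279426575, 0.12309999763965607]] 0.04114077974635438
post [0.58765637 0.12756817 0.101     ] [0.01544506 0.01522654 0.        ] 0.09972475412026355
arm [[0.5777000188827515, 0.13339999318122864], [0.6004999876022339, 0.0568000003695488], [0.6251000165939331, 0.0640999972820282], [0.602400004863739, 0.14069999754428864]] 0.06057554848694632
tray ((0.48999959230422974, 0.3659972846508026), (0.1540345698595047, 0.1304706633090973), 87.93879699707031) 0.03881834419046548
jar [0.43422903 0.08093657 0.04760921] [0.42194076 0.06276683 0.04541397] [0.44604004 0.09132384 0.04910645] wheel [ 0.45142066 -0.03386097  0.04229791] [ 0.44390167 -0.05188015  0.02717094] [ 0.45993592 -0.02231596  0.04789611]
```

```bash
echo '[{"spin":-0.028,"finger_gap":0.8},{"finger_gap":0.8}]' | python3 inch.py; python3 -c "
from h import *
go(.5817,.014,.11,-2.9576);go(.5817,.014,.022)"
```

```text
clock: 2.52
ee_pos: [0.4998, 0.0197, 0.3513]
orientation: [3.141, -0.0, -2.954]
wrist_force: [0.1, -0.6, -0.4]
width: 0.8
gripper_force: 0.0
shift [-0.0794 -0.0209  0.2413] turn 0.0037 dist 0.255
shift [-0.0794 -0.0209  0.3293] turn 0 dist 0.339
```

```bash
echo '[{"sx":-0.02,"sy":-0.0052,"sz":0.05,"finger_gap":0.8},{"sx":-0.02,"sy":-0.0052,"sz":0.05,"finger_gap":0.8},{"sx":-0.02,"sy":-0.0052,"sz":0.05,"finger_gap":0.8},{"sx":-0.0194,"sy":-0.0053,"sz":0.05,"finger_gap":0.8},{"sz":0.04,"finger_gap":0.8}]' | python3 inch.py
echo '[{"finger_gap":0.8},{"finger_gap":0.8}]' | python3 inch.py; python3 -c "
from h import *
go(.5817,.014,.022,-2.9576)
import pickle
s=snap('wrist'); pickle.dump(s,open('w2.pkl','wb')); p,im,d=s
hsv=cv2.cvtColor(im,cv2.COLOR_BGR2HSV); c=cloud(p,d)
m=((hsv[...,0]>15)&(hsv[...,0]<32)&(hsv[...,1]>120)&(hsv[...,2]>90)&(c[...,2]>.06)&(np.hypot(c[...,0]-.58,c[...,1]-.014)<.05)); v,u=np.nonzero(m); X=onz(p,np.c_[u,v],.067); print(len(u),X.mean(0) if len(u) else 0, np.ptp(X,axis=0), np.median(c[m][:,2]))
"
```

```text
clock: 3.15
ee_pos: [0.5822, 0.0134, 0.109]
orientation: [3.142, -0.001, -2.955]
wrist_force: [0.3, -0.1, -0.9]
width: 0.798
gripper_force: 0.0
clock: 3.4
ee_pos: [0.5825, 0.0133, 0.1129]
orientation: [-3.141, 0.001, -2.955]
wrist_force: [0.1, 0.8, 1.3]
width: 0.798
gripper_force: 0.0
shift [0.0008 0.0008 0.0909] turn 0.0021 dist 0.091
1200 [0.58320886 0.01367581 0.067     ] [0.18550025 0.1070544  0.        ] 0.06637752353113655
```

```bash
echo '[{"sz":0.03,"finger_gap":0.8},{"sz":0.03,"finger_gap":0.8},{"sz":0.03,"finger_gap":0.8},{"finger_gap":0.8},{"finger_gap":0.0}]' | python3 inch.py
echo '[{"finger_gap":0},{"finger_gap":0},{"finger_gap":0},{"finger_gap":0}]' | python3 inch.py
```

```text
clock: 4.08
ee_pos: [0.5829, 0.0132, 0.0233]
orientation: [-3.141, 0.002, -2.956]
wrist_force: [-1.0, 0.1, 0.4]
width: 0.602
gripper_force: 0.0
clock: 4.58
ee_pos: [0.5828, 0.0133, 0.0232]
orientation: [-3.142, 0.002, -2.955]
wrist_force: [-3.1, 1.1, 16.1]
width: 0.354
gripper_force: 58.0
```

```bash
echo '[{"sz":-0.01,"finger_gap":0},{"sz":-0.03,"finger_gap":0},{"sz":-0.05,"finger_gap":0},{"sz":-0.05,"finger_gap":0},{"finger_gap":0}]' | python3 inch.py; python3 -c "
from h import *
go(.490,.366,.16)"
```

```text
clock: 5.2
ee_pos: [0.5836, 0.0132, 0.1656]
orientation: [-3.141, 0.007, -2.956]
wrist_force: [0.0, -0.8, -3.8]
width: 0.356
gripper_force: 59.9
shift [0.0269 0.364  0.0053] turn 0 dist 0.365
```

```bash
echo '[{"sx":0.0038,"sy":0.052,"finger_gap":0},{"sx":0.0038,"sy":0.052,"finger_gap":0},{"sx":0.0038,"sy":0.052,"finger_gap":0},{"sx":0.0038,"sy":0.052,"finger_gap":0},{"sx":0.0038,"sy":0.052,"finger_gap":0}]' | python3 inch.py
echo '[{"sx":0.0038,"sy":0.052,"finger_gap":0},{"sx":0.0038,"sy":0.052,"finger_gap":0},{"finger_gap":0},{"finger_gap":0}]' | python3 inch.py; python3 -c "
from h import *
go(.490,.366,.018)
import pickle
for n in('top','side','wrist'):
    s=snap(n); pickle.dump(s,open(n+'3.pkl','wb')); p,im,d=s;c=cloud(p,d);z=c[...,2]
    if n=='wrist':
        m=(z>.032)&(z<.048)&(c[...,1]>.26)&(c[...,1]<.48)&(c[...,0]>.38)&(c[...,0]<.6); v,u=np.nonzero(m); X=onz(p,np.c_[u,v],.04)[:,:2].astype(np.float32); print(cv2.minAreaRect(X),np.median(z[m]))
        m=(abs(c[...,0]-.49)<.05)&(abs(c[...,1]-.366)<.06)&(z<.03); print('floor',np.median(z[m]))
    hsv=cv2.cvtColor(im,cv2.COLOR_BGR2HSV); m=(hsv[...,0]>15)&(hsv[...,0]<32)&(hsv[...,1]>120)&(hsv[...,2]>90)&(z>.12)&(np.hypot(c[...,0]-.49,c[...,1]-.366)<.06); print(n,m.sum(),c[m].min(0),c[m].max(0))
"
```

```text
clock: 5.82
ee_pos: [0.514, 0.2665, 0.1608]
orientation: [-3.141, -0.001, -2.955]
wrist_force: [1.0, 1.0, -2.5]
width: 0.354
gripper_force: 60.0
clock: 6.32
ee_pos: [0.4881, 0.3652, 0.1607]
orientation: [-3.141, -0.001, -2.955]
wrist_force: [0.7, -0.3, -2.7]
width: 0.353
gripper_force: 60.1
shift [-0.0021  0.0006  0.1427] turn 0 dist 0.143
top 1 [0.47683934 0.35801775 0.18947216] [0.47683934 0.35801775 0.18947216]
side 5 [0.48009103 0.34618663 0.15388871] [0.48522933 0.3649525  0.20461715]
((0.4892897605895996, 0.3687392771244049), (0.14894598722457886, 0.12879860401153564), 87.68797302246094) 0.03904016205629912
floor 0.00440312532080081
wrist 5865 [0.47348262 0.34957305 0.15185587] [0.50259799 0.38066923 0.20604461]
```

```bash
echo '[{"sz":0.05,"finger_gap":0},{"sz":0.05,"finger_gap":0},{"sz":0.03,"finger_gap":0},{"sz":0.01,"finger_gap":0},{"sz":0.0035,"finger_gap":0}]' | python3 inch.py
echo '[{"finger_gap":0},{"finger_gap":0}]' | python3 inch.py
```

```text
clock: 7.1
ee_pos: [0.4888, 0.3657, 0.0182]
orientation: [3.142, 0.0, -2.956]
wrist_force: [0.4, 0.1, -2.0]
width: 0.356
gripper_force: 60.1
clock: 7.35
ee_pos: [0.4888, 0.3663, 0.0189]
orientation: [3.141, 0.001, -2.955]
wrist_force: [0.1, 0.2, -3.3]
width: 0.356
gripper_force: 60.1
```

```bash
echo '[{"sz":0.0015,"finger_gap":0},{"finger_gap":0},{"finger_gap":0}]' | python3 inch.py; echo '[{"sz":0.0015,"finger_gap":0},{"finger_gap":0},{"finger_gap":0}]' | python3 inch.py
```

```text
clock: 7.72
ee_pos: [0.4883, 0.366, 0.0164]
orientation: [3.142, 0.0, -2.955]
wrist_force: [0.1, 0.4, -2.6]
width: 0.356
gripper_force: 60.1
clock: 8.1
ee_pos: [0.4884, 0.3661, 0.0162]
orientation: [3.141, 0.0, -2.956]
wrist_force: [-8.2, -5.4, 26.2]
width: 0.353
gripper_force: 63.2
```

```bash
echo '[{"finger_gap":0.7},{"finger_gap":0.7},{"finger_gap":0.7},{"finger_gap":0.7}]' | python3 inch.py; echo '[{"sz":-0.02,"finger_gap":0.7},{"sz":-0.05,"finger_gap":0.7},{"sz":-0.05,"finger_gap":1},{"sz":-0.03,"finger_gap":1},{"finger_gap":1}]' | python3 inch.py;  python3 -c "
from h import *
go(.456,-.038,.16,-3.0876)
for n in('side','wrist'):
    p,im,d=snap(n);c=cloud(p,d);z=c[...,2]
    hsv=cv2.cvtColor(im,cv2.COLOR_BGR2HSV); m=(hsv[...,0]>15)&(hsv[...,0]<32)&(hsv[...,1]>120)&(hsv[...,2]>90)&(z<.12)&(np.hypot(c[...,0]-.49,c[...,1]-.366)<.06); print(n,m.sum(),c[m].min(0),c[m].max(0))
"
```

```text
clock: 8.6
ee_pos: [0.4883, 0.3659, 0.0147]
orientation: [-3.141, -0.0, -2.955]
wrist_force: [-1.2, 0.2, -0.4]
width: 0.696
gripper_force: 0.0
clock: 9.22
ee_pos: [0.4893, 0.3667, 0.1685]
orientation: [3.139, 0.004, -2.956]
wrist_force: [0.1, 0.4, -0.3]
width: 1.002
gripper_force: 0.0
shift [ 0.1076 -0.3915  0.007 ] turn 0.132 dist 0.406
side 45 [0.47723009 0.34805516 0.00830722] [0.50510954 0.37384197 0.06353889]
wrist 935 [0.47328082 0.35164538 0.03421988] [0.50172842 0.38167615 0.06117431]
```

```bash
echo '[{"sx":0.0134,"sy":-0.049,"finger_gap":1},{"sx":0.0134,"sy":-0.049,"finger_gap":1},{"sx":0.0134,"sy":-0.049,"finger_gap":1},{"sx":0.0134,"sy":-0.049,"finger_gap":1},{"sx":0.0134,"sy":-0.049,"finger_gap":1}]' | python3 inch.py; echo '[{"sx":0.0134,"sy":-0.049,"finger_gap":1},{"sx":0.0134,"sy":-0.049,"finger_gap":1},{"sx":0.0134,"sy":-0.049,"finger_gap":1},{"spin":0.132,"finger_gap":1},{"finger_gap":1}]' | python3 inch.py;  python3 -c "
from h import *
s=snap('wrist');p,im,d=s;c=cloud(p,d);z=c[...,2];x=c[...,0];y=c[...,1];hsv=cv2.cvtColor(im,cv2.COLOR_BGR2HSV)
cv2.imwrite('pics/w4.png',im)
m=(z>.043)&(z<.058)&(x>.44)&(x<.55)&(y>-.16)&(y<.12)&(hsv[...,2]>100)&(hsv[...,1]<80); v,u=np.nonzero(m)
X=onz(p,np.c_[u,v],.048)[:,:2].astype(np.float32); rc=cv2.minAreaRect(X); print(rc,cv2.boxPoints(rc).tolist())
go(.456,-.038,.018,-3.0876)"
```

```text
clock: 9.95
ee_pos: [0.467, 0.111, 0.1642]
orientation: [-3.141, -0.001, -2.955]
wrist_force: [0.9, -0.2, 0.5]
width: 1.003
gripper_force: 0.0
clock: 10.58
ee_pos: [0.455, -0.0394, 0.1643]
orientation: [-3.141, -0.001, -3.088]
wrist_force: [0.0, 0.3, 0.2]
width: 0.996
gripper_force: 0.0
((0.5007303953170776, -0.03611856698989868), (0.04083335027098656, 0.19845175743103027), 2.6606485843658447) [[0.47572964429855347, 0.062052592635154724], [0.48494186997413635, -0.13618522882461548], [0.5257311463356018, -0.1342897266149521], [0.5165189504623413, 0.06394809484481812]]
shift [-0.001   0.0007  0.1464] turn 0.0033 dist 0.146
```

View pics/w4.png

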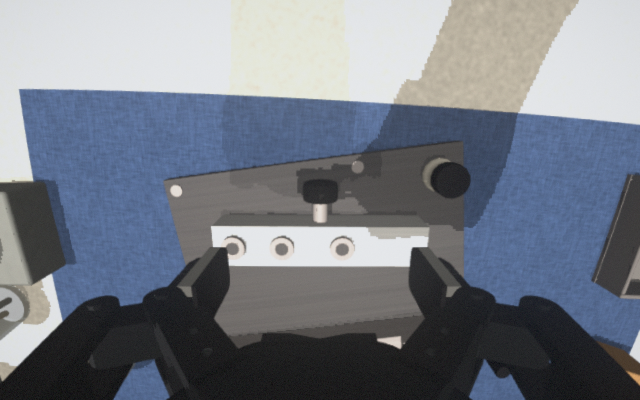

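The wrist view shows the bar (212..428, 225..265) with the handwheel (320,190) centred between the open fingers; jar at (447,178) clear.

```bash
echo '[{"sz":0.04,"finger_gap":1},{"sz":0.05,"finger_gap":1},{"sz":0.04,"finger_gap":1},{"sz":0.016,"finger_gap":1},{"finger_gap":1}]' | python3 inch.py; echo '[{"sx":-0.004,"finger_gap":1},{"sx":-0.004,"finger_gap":1},{"sx":-0.004,"finger_gap":1},{"finger_gap":1}]' | python3 inch.py
```

```text
clock: 11.25
ee_pos: [0.4552, -0.0388, 0.0185]
orientation: [3.141, -0.002, -3.086]
wrist_force: [-0.4, -0.5, 0.7]
width: 0.999
gripper_force: 0.0
clock: 11.75
ee_pos: [0.468, -0.0384, 0.0191]
orientation: [-3.142, 0.001, -3.087]
wrist_force: [-0.2, -0.5, 0.2]
width: 0.998
gripper_force: 0.0
```

```bash
echo '[{"sx":-0.006,"finger_gap":1},{"sx":-0.006,"finger_gap":1},{"sx":-0.006,"finger_gap":1}]' | python3 inch.py; echo '[{"sx":-0.007,"spin":-0.026,"finger_gap":1},{"sx":-0.007,"spin":-0.026,"finger_gap":1},{"sx":-0.007,"spin":-0.026,"finger_gap":1},{"sx":-0.007,"spin":-0.026,"finger_gap":1},{"sx":-0.007,"spin":-0.026,"finger_gap":1}]' | python3 inch.py; echo '[{"finger_gap":1}]' | python3 inch.py; python3 -c "
from h import *
cp=np.array
s=r.state();J=Ro.from_euler('z',.184).as_matrix();print('jig',(s['ee_pos']-[.6075,.0095,0])@J)"
```

```text
clock: 12.12
ee_pos: [0.4839, -0.0377, 0.0186]
orientation: [3.141, -0.004, -3.088]
wrist_force: [-11.3, -0.8, 9.8]
width: 1.002
gripper_force: 5.8
clock: 12.75
ee_pos: [0.5192, -0.0343, 0.0186]
orientation: [3.142, -0.003, -2.957]
wrist_force: [-8.8, -2.3, 6.2]
width: 0.999
gripper_force: 4.2
clock: 12.88
ee_pos: [0.5203, -0.0339, 0.0187]
orientation: [-3.142, -0.0, -2.957]
wrist_force: [-1.0, -0.5, -0.9]
width: 0.997
gripper_force: 0.5
jig [-0.09363953 -0.02674713  0.01865208]
```

```bash
echo '[{"sx":-0.007,"finger_gap":1},{"sx":-0.007,"finger_gap":1},{"sx":-0.007,"finger_gap":1},{"sx":-0.007,"finger_gap":1},{"sx":-0.005,"finger_gap":1}]' | python3 inch.py; echo '[{"finger_gap":1}]' | python3 inch.py
cat >> h.py <<'E'
J=Ro.from_euler('z',.184).as_matrix(); O=np.array([.6075,.0095,0])
def jig(X): return (np.asarray(X)-O)@J
def barpose(n="top",show=None):
    p,im,d=snap(n); c=cloud(p,d); q=jig(c.reshape(-1,3)).reshape(c.shape); hsv=cv2.cvtColor(im,cv2.COLOR_BGR2HSV)
    m=(q[...,2]>.045)&(q[...,2]<.058)&(q[...,0]>-.14)&(q[...,0]<-.003)&(abs(q[...,1])<.16)&(hsv[...,2]>90)&(hsv[...,1]<80)
    v,u=np.nonzero(m); X=jig(onz(p,np.c_[u,v],.048))[:,:2].astype(np.float32); rc=cv2.minAreaRect(X); print(n,rc,cv2.boxPoints(rc).round(4).tolist())
    if show: cv2.imwrite(show,im)
E
python3 -c "
from h import *
print('jig',jig(r.state()['ee_pos'])); barpose()"
```

```text
clock: 13.5
ee_pos: [0.5519, -0.0279, 0.0186]
orientation: [3.141, -0.002, -2.958]
wrist_force: [-9.4, -2.1, 6.0]
width: 0.997
gripper_force: 4.2
clock: 13.62
ee_pos: [0.5526, -0.0277, 0.0186]
orientation: [3.142, -0.001, -2.958]
wrist_force: [-2.4, -0.6, -0.9]
width: 0.997
gripper_force: 0.8
jig [-0.06082744 -0.02651737  0.01862599]
top ((-0.03979266434907913, 0.003901064395904541), (0.25478389859199524, 0.03914526477456093), 81.59709167480469) [[-0.07779999822378159, -0.1193000003695488], [-0.039000000804662704, -0.125], [-0.0017999999690800905, 0.12710000574588776], [-0.04050000011920929, 0.13279999792575836]]
```

```bash
echo '[{"sx":-0.004,"finger_gap":1},{"sx":-0.003,"finger_gap":1},{"finger_gap":1}]' | python3 inch.py; echo '[{"sx":-0.003,"finger_gap":1},{"finger_gap":1}]' | python3 inch.py;echo '[{"sx":-0.003,"finger_gap":1},{"finger_gap":1}]' | python3 inch.py
```

```text
clock: 14.05
ee_pos: [0.5596, -0.0264, 0.0187]
orientation: [3.142, -0.0, -2.957]
wrist_force: [-1.3, -0.5, -1.4]
width: 1.0
gripper_force: 1.0
clock: 14.3
ee_pos: [0.5626, -0.0259, 0.0188]
orientation: [-3.142, 0.0, -2.957]
wrist_force: [-2.1, -0.4, -1.8]
width: 1.001
gripper_force: 1.1
clock: 14.55
ee_pos: [0.5653, -0.0254, 0.0187]
orientation: [3.142, -0.0, -2.958]
wrist_force: [-4.4, -0.9, -0.8]
width: 1.0
gripper_force: 2.0
```

```bash
echo '[{"sx":-0.002,"finger_gap":1},{"finger_gap":1}]' | python3 inch.py;echo '[{"sx":-0.002,"finger_gap":1},{"finger_gap":1}]' | python3 inch.py; python3 -c "
from h import *
barpose('wrist','pics/w5.png')"
```

```text
clock: 14.8
ee_pos: [0.5653, -0.0254, 0.0186]
orientation: [3.141, -0.004, -2.958]
wrist_force: [-16.5, -1.7, 10.7]
width: 1.001
gripper_force: 8.3
clock: 15.05
ee_pos: [0.5653, -0.0255, 0.0185]
orientation: [3.141, -0.008, -2.958]
wrist_force: [-28.5, -3.6, 20.2]
width: 0.997
gripper_force: 14.3
wrist ((-0.029001060873270035, 0.011946365237236023), (0.25193870067596436, 0.06297449767589569), 87.78952026367188) [[-0.06530000269412994, -0.11270000040531158], [-0.002400000113993883, -0.11509999632835388], [0.007300000172108412, 0.13660000264644623], [-0.05559999868273735, 0.13899999856948853]]
```

View pics/w5.png

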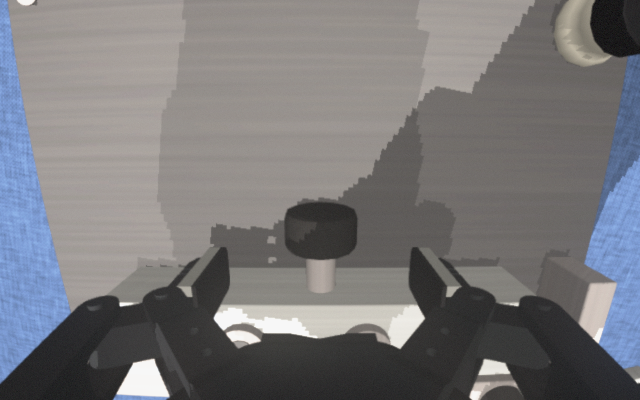

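Wrist view: bar's near face (row ~270) lies between and against both fingertips with the handwheel (320,230) untouched; a gap remains to the end stop (575,285).

```bash
echo '[{"sx":0.01,"finger_gap":1},{"sx":0.015,"finger_gap":1},{"sz":-0.04,"finger_gap":0.5},{"sz":-0.05,"finger_gap":0},{"finger_gap":0}]' | python3 inch.py; python3 -c "
from h import *
go(*(O+J@[-.02,-.162,.018]))
p,im,d=snap('side')
cv2.imwrite('pics/s6.png',cv2.resize(im[150:290,230:430],None,fx=4,fy=4))
m=proj(p,[O+J@[0,0,.042],O+J@[-.04,-.1,.048]]);print(m)"
```

```text
clock: 15.72
ee_pos: [0.5473, -0.0292, 0.1124]
orientation: [-3.141, 0.007, -2.958]
wrist_force: [-0.4, 0.5, 0.1]
width: 0.378
gripper_force: 0.0
shift [-0.0456 -0.1349  0.0948] turn 0 dist 0.171
[[339.05157236 198.10225036]
 [346.623772   218.90412966]]
```

View pics/s6.png

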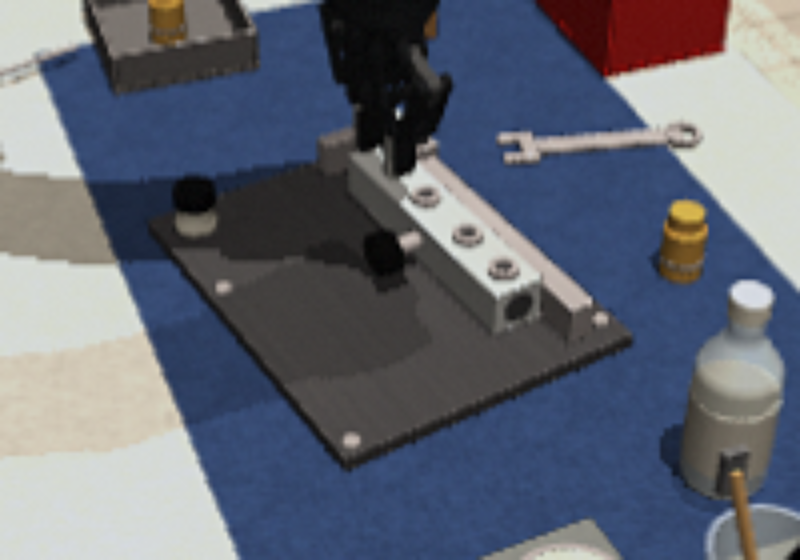

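Side view: bar flush on the rail, valve upright in the tray at (165,18), right end of the bar at (515,305), about 25 mm from home.

```bash
echo '[{"sx":-0.0114,"sy":-0.034,"finger_gap":0},{"sx":-0.0114,"sy":-0.034,"finger_gap":0},{"sx":-0.0114,"sy":-0.034,"finger_gap":0},{"sx":-0.0114,"sy":-0.034,"finger_gap":0},{"finger_gap":0}]' | python3 inch.py; echo '[{"sz":0.045,"finger_gap":0},{"sz":0.04,"finger_gap":0},{"sz":0.01,"finger_gap":0},{"finger_gap":0}]' | python3 inch.py; echo '[{"sy":0.004,"finger_gap":0},{"sy":0.004,"finger_gap":0},{"sy":0.004,"finger_gap":0},{"sy":0.004,"finger_gap":0},{"finger_gap":0}]' | python3 inch.py; python3 -c "
from h import *
print(jig(r.state()['ee_pos']))"
```

```text
clock: 16.4
ee_pos: [0.6148, -0.1573, 0.1076]
orientation: [-3.141, -0.0, -2.96]
wrist_force: [-0.6, 0.9, 0.0]
width: -0.001
gripper_force: 0.0
clock: 16.9
ee_pos: [0.6143, -0.1539, 0.0139]
orientation: [3.141, -0.001, -2.957]
wrist_force: [0.4, 0.6, -1.1]
width: -0.003
gripper_force: 0.0
clock: 17.52
ee_pos: [0.6116, -0.1384, 0.0138]
orientation: [3.141, 0.0, -2.957]
wrist_force: [0.2, 0.3, 0.2]
width: 0.0
gripper_force: 0.0
[-0.02298505 -0.14612767  0.01384496]
```

```bash
echo '[{"sz":-0.005,"finger_gap":0},{"sy":0.005,"finger_gap":0},{"sy":0.005,"finger_gap":0},{"sy":0.005,"finger_gap":0},{"finger_gap":0}]' | python3 inch.py; echo '[{"sy":0.004,"finger_gap":0},{"sy":0.004,"finger_gap":0},{"finger_gap":0}]' | python3 inch.py
```

```text
clock: 18.15
ee_pos: [0.609, -0.1241, 0.019]
orientation: [-3.141, 0.0, -2.957]
wrist_force: [1.3, -2.8, 2.2]
width: -0.0
gripper_force: 1.3
clock: 18.52
ee_pos: [0.6075, -0.1163, 0.0189]
orientation: [-3.141, 0.0, -2.957]
wrist_force: [1.0, -3.7, 2.3]
width: -0.001
gripper_force: 1.7
```

```bash
python3 -c "
from h import *
print(jig(r.state()['ee_pos']))
p,im,d=snap('top'); cv2.imwrite('pics/t7.png',cv2.resize(im[150:260,245:385],None,fx=5.5,fy=5.4))"
```

```text
[-0.02300467 -0.12371584  0.01894929]
```

View pics/t7.png

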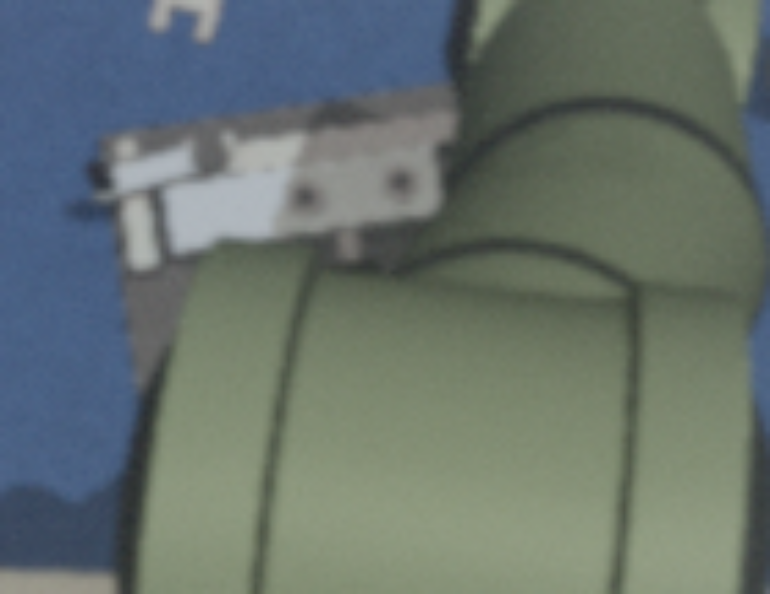

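Top view: bar flush at the rail, left end (165,225) about 5 mm from the stop (158,225).

```bash
echo '[{"sy":0.003,"finger_gap":0},{"finger_gap":0}]' | python3 inch.py; echo '[{"sy":0.003,"finger_gap":0},{"finger_gap":0}]' | python3 inch.py; echo '[{"sy":0.003,"finger_gap":0},{"finger_gap":0}]' | python3 inch.py
```

```text
clock: 18.82
ee_pos: [0.607, -0.1136, 0.0189]
orientation: [-3.141, 0.0, -2.958]
wrist_force: [1.0, -4.0, 3.3]
width: -0.0
gripper_force: 2.3
clock: 19.08
ee_pos: [0.6064, -0.1106, 0.0189]
orientation: [-3.141, 0.0, -2.958]
wrist_force: [0.3, -5.1, 3.8]
width: 0.001
gripper_force: 2.4
clock: 19.32
ee_pos: [0.6059, -0.1076, 0.0189]
orientation: [-3.141, 0.0, -2.958]
wrist_force: [0.3, -5.3, 2.9]
width: 0.002
gripper_force: 2.4
```

```bash
echo '[{"sy":0.002,"finger_gap":0},{"finger_gap":0}]' | python3 inch.py; echo '[{"sy":0.002,"finger_gap":0},{"finger_gap":0}]' | python3 inch.py; echo '[{"sy":0.002,"finger_gap":0},{"finger_gap":0}]' | python3 inch.py
```

```text
clock: 19.58
ee_pos: [0.6057, -0.1068, 0.019]
orientation: [-3.14, 0.001, -2.958]
wrist_force: [1.7, -9.8, 2.8]
width: 0.001
gripper_force: 5.1
clock: 19.82
ee_pos: [0.6055, -0.1067, 0.0191]
orientation: [-3.138, 0.001, -2.96]
wrist_force: [4.6, -18.5, -0.4]
width: -0.003
gripper_force: 9.8
clock: 20.08
ee_pos: [0.6054, -0.1066, 0.0193]
orientation: [-3.136, 0.002, -2.961]
wrist_force: [5.8, -28.7, -1.0]
width: 0.002
gripper_force: 14.3
```

```bash
echo '[{"sy":-0.01,"finger_gap":0},{"sy":-0.015,"finger_gap":0},{"sz":-0.05,"finger_gap":0.5},{"sz":-0.05,"finger_gap":1},{"finger_gap":1}]' | python3 inch.py; python3 -c "
from h import *
go(*(O+J@[-.075,0,.12]),-2.9576)"
```

```text
clock: 20.7
ee_pos: [0.6111, -0.1266, 0.1225]
orientation: [-3.14, 0.005, -2.958]
wrist_force: [-0.1, 0.3, -1.1]
width: 0.638
gripper_force: 0.0
shift [0.0537 0.1345 0.002 ] turn 0.0 dist 0.145
```

```bash
echo '[{"sx":0.018,"sy":0.0448,"finger_gap":1},{"sx":0.018,"sy":0.0448,"finger_gap":1},{"sx":0.018,"sy":0.0448,"finger_gap":1},{"finger_gap":1},{"finger_gap":1}]' | python3 inch.py; echo '[{"sz":0.05,"finger_gap":1},{"sz":0.04,"finger_gap":1},{"sz":0.012,"finger_gap":1},{"finger_gap":1}]' | python3 inch.py; echo '[{"sx":-0.007,"finger_gap":1},{"sx":-0.007,"finger_gap":1},{"sx":-0.005,"finger_gap":1},{"finger_gap":1}]' | python3 inch.py;python3 -c "
from h import *
print(jig(r.state()['ee_pos']))
barpose('wrist','pics/w8.png')"
```

```text
clock: 21.32
ee_pos: [0.5317, -0.0042, 0.1186]
orientation: [-3.141, -0.0, -2.957]
wrist_force: [0.3, 0.8, -0.2]
width: 1.0
gripper_force: 0.0
clock: 21.82
ee_pos: [0.5316, -0.0046, 0.0167]
orientation: [-3.141, -0.001, -2.959]
wrist_force: [-0.4, -0.4, 0.7]
width: 0.998
gripper_force: 0.0
clock: 22.32
ee_pos: [0.5507, -0.0002, 0.0171]
orientation: [-3.142, 0.001, -2.957]
wrist_force: [0.3, 0.6, -0.1]
width: 0.993
gripper_force: 0.0
[-0.05755971  0.0008916   0.0170725 ]
wrist ((-0.03666256368160248, 0.000945262610912323), (0.06835922598838806, 0.18913482129573822), 0.09599434584379196) [[-0.07100000232458115, 0.09549999982118607], [-0.07069999724626541, -0.09369999915361404], [-0.002300000051036477, -0.09359999746084213], [-0.0026000000070780516, 0.09560000151395798]]
```

```bash
echo '[{"sx":-0.004,"finger_gap":1},{"sx":-0.004,"finger_gap":1},{"finger_gap":1}]' | python3 inch.py; echo '[{"sx":-0.002,"finger_gap":1},{"finger_gap":1}]' | python3 inch.py;echo '[{"sx":-0.002,"finger_gap":1},{"finger_gap":1}]' | python3 inch.py;python3 -c "
from h import *
print(jig(r.state()['ee_pos']))"
```

```text
clock: 22.75
ee_pos: [0.5584, 0.0012, 0.0168]
orientation: [-3.142, 0.0, -2.957]
wrist_force: [-0.6, 0.1, -0.7]
width: 1.001
gripper_force: 0.0
clock: 23.0
ee_pos: [0.56, 0.0015, 0.0168]
orientation: [3.142, -0.0, -2.957]
wrist_force: [0.2, 0.1, -0.1]
width: 0.998
gripper_force: 0.0
clock: 23.25
ee_pos: [0.5603, 0.0015, 0.0166]
orientation: [3.141, -0.004, -2.958]
wrist_force: [-11.0, -2.2, 7.9]
width: 0.994
gripper_force: 5.3
[-0.04787953  0.00074597  0.01658868]
```

```bash
echo '[{"sx":-0.002,"finger_gap":1},{"finger_gap":1}]' | python3 inch.py; echo '[{"sx":0.012,"finger_gap":1},{"sx":0.015,"finger_gap":1},{"sz":-0.05,"finger_gap":1},{"sz":-0.05,"finger_gap":0},{"sz":-0.03,"finger_gap":0}]' | python3 inch.py; echo '[{"finger_gap":0},{"finger_gap":0}]' | python3 inch.py; python3 -c "
from h import *
go(*(O+J@[.034,.110,.15]),-2.9576)
p,im,d=snap('wrist'); c=cloud(p,d); q=jig(c); m=(q[...,2]>.092)&(q[...,2]<.108)&(abs(q[...,0])<.07)&(q[...,1]>.08)&(q[...,1]<.16); v,u=np.nonzero(m); print(m.sum())
if m.sum(): X=jig(onz(p,np.c_[u,v],.101)); print('post jig',X.mean(0),np.ptp(X,axis=0),np.median(q[m][:,2]))
"
```

```text
clock: 23.5
ee_pos: [0.5602, 0.0015, 0.0164]
orientation: [3.141, -0.007, -2.958]
wrist_force: [-22.1, -3.8, 16.4]
width: 0.998
gripper_force: 11.2
clock: 24.12
ee_pos: [0.5379, -0.0028, 0.1492]
orientation: [-3.141, 0.003, -2.958]
wrist_force: [0.5, 0.2, -0.2]
width: 0.607
gripper_force: 0.0
clock: 24.38
ee_pos: [0.5371, -0.0027, 0.1463]
orientation: [3.141, -0.0, -2.957]
wrist_force: [-0.1, 0.1, -0.3]
width: 0.148
gripper_force: 0.0
shift [-0.1054  0.109  -0.0037] turn 0.0003 dist 0.152
3
post jig [-0.00647804  0.11828876  0.101     ] [0.00089012 0.00164871 0.        ] 0.09237290069042965
```

```bash
echo '[{"sx":-0.0351,"sy":0.0363,"finger_gap":0},{"sx":-0.0351,"sy":0.0363,"finger_gap":0},{"sx":-0.0352,"sy":0.0364,"finger_gap":0},{"finger_gap":0},{"finger_gap":0}]' | python3 inch.py; echo '[{"sz":0.035,"finger_gap":0},{"sz":0.035,"finger_gap":0},{"finger_gap":0}]' | python3 inch.py; python3 -c "
from h import *
print(jig(r.state()['ee_pos']))"
```

```text
clock: 25.05
ee_pos: [0.6204, 0.1231, 0.1456]
orientation: [-3.141, -0.002, -2.958]
wrist_force: [0.1, -0.0, 0.2]
width: 0.0
gripper_force: 0.0
clock: 25.42
ee_pos: [0.6193, 0.1221, 0.0747]
orientation: [-3.141, -0.005, -2.959]
wrist_force: [0.9, -0.0, 0.5]
width: 0.002
gripper_force: 0.0
[0.03221227 0.10857998 0.07468532]
```

Push −x (tool +x) about 52 mm.

```bash
echo '[{"sx":0.006,"finger_gap":0},{"sx":0.006,"finger_gap":0},{"sx":0.006,"finger_gap":0},{"sx":0.006,"finger_gap":0},{"sx":0.006,"finger_gap":0}]' | python3 inch.py; echo '[{"sx":0.006,"finger_gap":0},{"sx":0.006,"finger_gap":0},{"sx":0.006,"finger_gap":0},{"sx":0.004,"finger_gap":0},{"finger_gap":0}]' | python3 inch.py; python3 -c "
from h import *
print(jig(r.state()['ee_pos']))
p,im,d=snap('top'); cv2.imwrite('pics/t9.png',cv2.resize(im[140:260,235:375],None,fx=5,fy=5)); print(proj(p,[O+J@[-.038,.096,.101]]))"
```

```text
clock: 26.05
ee_pos: [0.5931, 0.1157, 0.0779]
orientation: [-3.139, 0.004, -2.959]
wrist_force: [12.2, -18.7, 1.1]
width: 0.0
gripper_force: 8.5
clock: 26.68
ee_pos: [0.5696, 0.1144, 0.0771]
orientation: [3.141, -0.0, -2.957]
wrist_force: [-0.3, 0.1, -1.0]
width: 0.0
gripper_force: 0.0
[-0.0180881   0.11007384  0.07712189]
[[272.84524227 193.67176758]]
```

View pics/t9.png

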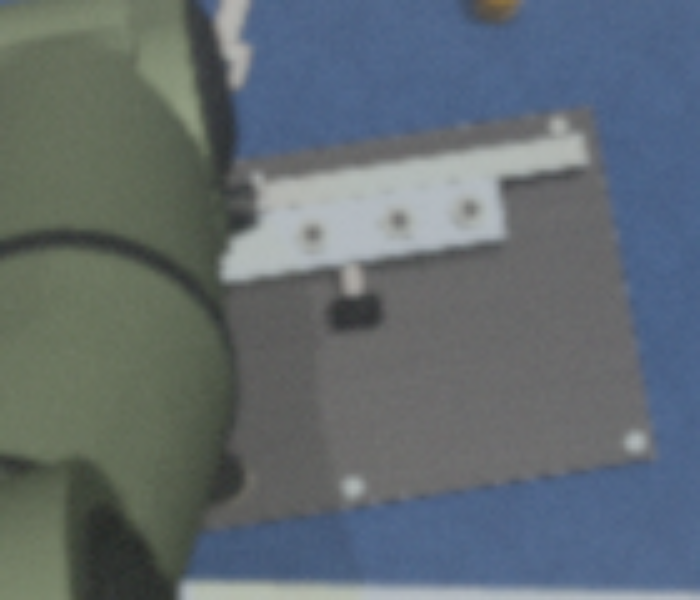

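Top view: bar snug on the rail, handwheel (355,305); the strap is hidden by the arm, and the sideways force suggests the post slipped round the finger. Lift and look.

```bash
echo '[{"sz":-0.06,"finger_gap":0},{"sx":0.03,"sz":-0.05,"finger_gap":0},{"sx":0.05,"sz":-0.03,"finger_gap":0},{"finger_gap":0},{"finger_gap":0}]' | python3 inch.py; python3 -c "
from h import *
for n in('wrist','side'):
    p,im,d=snap(n); c=cloud(p,d); q=jig(c); m=(q[...,2]>.094)&(q[...,2]<.108)&(q[...,0]>-.08)&(q[...,0]<.05)&(q[...,1]>.03)&(q[...,1]<.16); v,u=np.nonzero(m); print(n,m.sum(),jig(r.state()['ee_pos']))
    if m.sum(): X=jig(onz(p,np.c_[u,v],.101)); print('post jig',X.mean(0),np.ptp(X,axis=0),np.median(q[m][:,2]))
"
```

```text
clock: 27.35
ee_pos: [0.4916, 0.1, 0.2169]
orientation: [3.141, 0.001, -2.957]
wrist_force: [0.4, 0.1, -1.0]
width: -0.003
gripper_force: 0.0
wrist 0 [-0.09732894  0.11002314  0.21638704]
side 21 [-0.09736531  0.10993933  0.21610368]
post jig [-0.03592949  0.09084591  0.101     ] [1.62582346e-02 2.41922071e-02 2.22044605e-16] 0.09985154229895286
```

```bash
echo '[{"sx":-0.052,"sy":0.025,"finger_gap":0},{"sz":0.05,"finger_gap":0},{"sz":0.05,"finger_gap":0},{"sz":0.04,"finger_gap":0},{"finger_gap":0}]' | python3 inch.py; python3 -c "
from h import *
print(jig(r.state()['ee_pos']))"
```

```text
clock: 28.08
ee_pos: [0.5363, 0.1331, 0.0737]
orientation: [-3.141, -0.006, -2.957]
wrist_force: [-1.1, -0.6, 1.4]
width: 0.001
gripper_force: 0.0
[-0.04737162  0.13452077  0.07371407]
```

```bash
echo '[{"sy":-0.006,"finger_gap":0},{"sy":-0.006,"finger_gap":0},{"sy":-0.006,"finger_gap":0},{"sy":-0.006,"finger_gap":0},{"sy":-0.006,"finger_gap":0}]' | python3 inch.py; echo '[{"sy":-0.005,"finger_gap":0},{"sy":-0.005,"finger_gap":0},{"sy":-0.004,"finger_gap":0},{"finger_gap":0}]' | python3 inch.py; echo '[{"sy":-0.004,"finger_gap":0},{"finger_gap":0}]' | python3 inch.py; python3 -c "
from h import *
print(jig(r.state()['ee_pos']))"
```

```text
clock: 28.7
ee_pos: [0.5394, 0.1057, 0.077]
orientation: [3.139, -0.007, -2.956]
wrist_force: [-36.4, 13.9, 25.1]
width: -0.002
gripper_force: 18.9
clock: 29.2
ee_pos: [0.5366, 0.0905, 0.0756]
orientation: [3.139, -0.018, -2.957]
wrist_force: [-55.9, 6.3, 29.9]
width: -0.002
gripper_force: 24.3
clock: 29.45
ee_pos: [0.5366, 0.0859, 0.0751]
orientation: [3.14, -0.02, -2.957]
wrist_force: [-55.6, 4.4, 18.9]
width: 0.001
gripper_force: 20.9
[-0.05569898  0.08804915  0.07510006]
```

Force shows the post bearing on the finger's rail-side flank; unload, back out and look.

```bash
echo '[{"sx":0.006,"finger_gap":0},{"sx":0.006,"finger_gap":0},{"sz":-0.05,"finger_gap":0},{"sx":0.05,"sz":-0.06,"finger_gap":0},{"sx":0.02,"sz":-0.03,"finger_gap":0}]' | python3 inch.py; echo '[{"finger_gap":0}]' | python3 inch.py;python3 -c "
from h import *
print(jig(r.state()['ee_pos']))
for n in('wrist','side'):
    p,im,d=snap(n); c=cloud(p,d); q=jig(c); m=(q[...,2]>.094)&(q[...,2]<.108)&(q[...,0]>-.08)&(q[...,0]<.05)&(q[...,1]>.03)&(q[...,1]<.16); v,u=np.nonzero(m); print(n,m.sum())
    if m.sum(): X=jig(onz(p,np.c_[u,v],.101)); print('post jig',X.mean(0),np.ptp(X,axis=0),np.median(q[m][:,2]), np.median(X,axis=0))
    m=(q[...,2]>.055)&(q[...,2]<.068)&(q[...,0]>-.08)&(q[...,0]<.05)&(q[...,1]>.03)&(q[...,1]<.16); print('arm',m.sum(),cv2.minAreaRect(q[m][:,:2].astype(np.float32)) if m.sum()>3 else 0)
    cv2.imwrite('pics/x10_%s.png'%n,im)
"
```

```text
clock: 30.08
ee_pos: [0.4751, 0.0726, 0.2072]
orientation: [3.141, 0.002, -2.958]
wrist_force: [0.0, 0.5, 1.1]
width: 0.004
gripper_force: 0.0
clock: 30.2
ee_pos: [0.4762, 0.073, 0.2075]
orientation: [3.141, 0.005, -2.958]
wrist_force: [0.1, -0.6, 0.7]
width: -0.007
gripper_force: 0.0
[-0.11743171  0.08645339  0.20750617]
wrist 0
arm 8 ((-0.05633692443370819, 0.06553758680820465), (0.007299216464161873, 0.0011146137258037925), 87.77102661132812)
side 16
post jig [-0.04774701  0.0621415   0.101     ] [1.59616426e-02 2.01669898e-02 1.11022302e-16] 0.10061301717044645 [-0.04774831  0.06250559  0.101     ]
arm 112 ((-0.014940794557332993, 0.058951206505298615), (0.02651081420481205, 0.07853495329618454), 77.9313735961914)
```

```bash
python3 -c "
from h import *
go(*(O+J@[-.046,.112,.2]),-2.9576)"
```

```text
shift [-0.0713  0.0253  0.0054] turn 0.0001 dist 0.076
```

```bash
echo '[{"sx":-0.036,"sy":0.0127,"finger_gap":0},{"sx":-0.036,"sy":0.0127,"finger_gap":0},{"sz":0.045,"finger_gap":0},{"sz":0.045,"finger_gap":0},{"sz":0.04,"finger_gap":0}]' | python3 inch.py; echo '[{"sy":-0.005,"finger_gap":0},{"sy":-0.005,"finger_gap":0},{"sy":-0.005,"finger_gap":0},{"finger_gap":0}]' | python3 inch.py; python3 -c "
from h import *
print(jig(r.state()['ee_pos']))"; echo '[{"sy":-0.005,"finger_gap":0},{"sy":-0.005,"finger_gap":0},{"finger_gap":0}]' | python3 inch.py;python3 -c "
from h import *
print(jig(r.state()['ee_pos']))"
```

```text
clock: 30.92
ee_pos: [0.5417, 0.1112, 0.072]
orientation: [-3.141, -0.002, -2.957]
wrist_force: [0.7, 0.4, -0.3]
width: 0.0
gripper_force: 0.0
clock: 31.42
ee_pos: [0.5454, 0.0962, 0.0759]
orientation: [3.142, 0.002, -2.958]
wrist_force: [1.0, -0.3, 0.3]
width: 0.006
gripper_force: 0.0
[-0.04514296  0.09663128  0.07590542]
clock: 31.8
ee_pos: [0.5467, 0.0864, 0.0749]
orientation: [-3.141, 0.0, -2.958]
wrist_force: [-0.2, 0.5, 0.5]
width: 0.001
gripper_force: 0.0
[-0.04574119  0.08672567  0.07487987]
```

```bash
echo '[{"sy":-0.003,"finger_gap":0},{"sy":-0.003,"finger_gap":0},{"finger_gap":0}]' | python3 inch.py;echo '[{"sy":-0.002,"finger_gap":0},{"finger_gap":0}]' | python3 inch.py;echo '[{"sy":-0.002,"finger_gap":0},{"finger_gap":0}]' | python3 inch.py; python3 -c "
from h import *
print(jig(r.state()['ee_pos']))"
```

```text
clock: 32.17
ee_pos: [0.5477, 0.0807, 0.0748]
orientation: [-3.141, -0.0, -2.958]
wrist_force: [0.4, 0.4, -0.7]
width: 0.001
gripper_force: 0.0
clock: 32.42
ee_pos: [0.5479, 0.08, 0.0748]
orientation: [3.141, -0.0, -2.957]
wrist_force: [-1.7, 6.0, -0.7]
width: 0.001
gripper_force: 3.2
clock: 32.67
ee_pos: [0.548, 0.0796, 0.0748]
orientation: [3.139, -0.0, -2.955]
wrist_force: [-3.4, 14.7, 0.7]
width: -0.003
gripper_force: 7.7
[-0.0456991   0.07983187  0.07479873]
```

Strap at its hard stop. Retreat and check everything.

```bash
echo '[{"sy":0.01,"finger_gap":0},{"sy":0.02,"finger_gap":0},{"sz":-0.06,"finger_gap":0},{"sz":-0.06,"finger_gap":0},{"sz":-0.05,"finger_gap":0}]' | python3 inch.py; echo '[{"sx":0.05,"sy":0.02,"finger_gap":0},{"sx":0.05,"sy":0.02,"sz":-0.01,"finger_gap":0},{"sy":0.04,"sz":-0.02,"finger_gap":0},{"finger_gap":0},{"finger_gap":0}]' | python3 inch.py; python3 -c "
from h import *
p,im,d=snap('wrist'); cv2.imwrite('pics/w11.png',im)
c=cloud(p,d); q=jig(c); x,y,z=q[...,0],q[...,1],q[...,2]
def rect(nm,m,h):
    v,u=np.nonzero(m); X=jig(onz(p,np.c_[u,v],h))[:,:2]; print(nm,len(u),cv2.minAreaRect(X.astype(np.float32)) if len(u)>5 else 0, X.mean(0) if len(u) else 0)
rect('bar',(z>.0445)&(z<.052)&(x>-.06)&(x<-.001)&(abs(y)<.13),.048)
rect('post',(z>.092)&(z<.108)&(x>-.09)&(x<.03)&(y>.02)&(y<.12),.101)
rect('arm',(z>.056)&(z<.066)&(x>-.09)&(x<.03)&(y>.03)&(y<.12),.061)
print(jig(r.state()['ee_pos']))"
```

```text
clock: 33.3
ee_pos: [0.543, 0.1066, 0.2472]
orientation: [-3.141, 0.001, -2.958]
wrist_force: [0.1, -0.7, 0.2]
width: 0.002
gripper_force: 0.0
clock: 33.92
ee_pos: [0.4301, 0.1665, 0.2747]
orientation: [-3.141, 0.0, -2.957]
wrist_force: [0.0, -0.8, 0.6]
width: 0.004
gripper_force: 0.0
bar 2673 ((-0.03075590543448925, 0.0011977329850196838), (0.059330131858587265, 0.1998317688703537), 0.7302908301353455) [-0.02191385 -0.00319003]
post 139 ((-0.05028720572590828, 0.061437733471393585), (0.013079713098704815, 0.017517123371362686), 44.82749557495117) [-0.05027522  0.06159066]
arm 386 ((-0.029055142775177956, 0.06118069589138031), (0.01753874123096466, 0.05779807269573212), 89.1473159790039) [-0.02815207  0.06182367]
[-0.14570753  0.18645917  0.2744618 ]
```

View pics/w11.png

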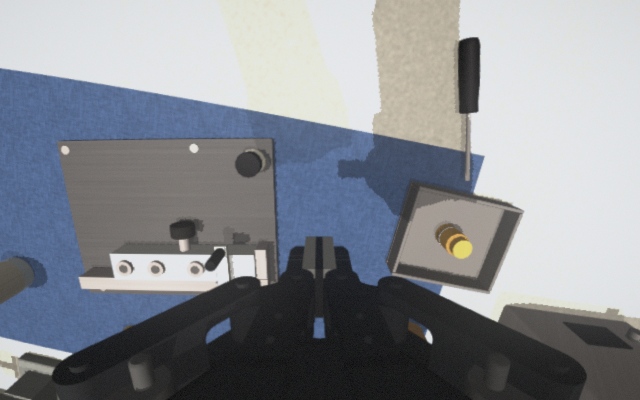

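Final view: strap square across the bar (post at (215,258)), bar (110..255, 265) on the rail and against the stop (262,262), valve upright in the tray (455,240), jar in place. One numeric check of the bar's edges.

```bash
python3 -c "
from h import *
import pickle
for n in('wrist','top'):
    p,im,d=snap(n); c=cloud(p,d); q=jig(c); x,y,z=q[...,0],q[...,1],q[...,2]; hsv=cv2.cvtColor(im,cv2.COLOR_BGR2HSV)
    m=(z>.0445)&(z<.056)&(x>-.06)&(x<.0)&(y>-.13)&(y<.04)&(hsv[...,2]>120); v,u=np.nonzero(m); X=jig(onz(p,np.c_[u,v],.048))[:,:2]
    print(n,'near',edge(X,1),'far',edge(X,-1),'right end',np.quantile(X[:,1],[.002,.01]))
    m=(z>.037)&(z<.0435)&(x>.002)&(x<.03)&(y>-.17)&(y<.03); v,u=np.nonzero(m); X=jig(onz(p,np.c_[u,v],.042))[:,:2]; print('rail far',edge(X,-1),X[:,1].min())
"
```

```text
wrist near (array([-0.00963612, -0.03915573]), np.float64(0.0009855916020919467)) far (array([-0.00280546, -0.00078272]), np.float64(0.0008638896106827318)) right end [-0.09818727 -0.09707346]
rail far (array([0.00243442, 0.02105815]), np.float64(0.0006200232533443185)) -0.15823418138070494
top near (array([-0.00657286, -0.03867648]), np.float64(0.001553591853802258)) far (array([-0.00108093, -0.00050543]), np.float64(0.0012337000711732285)) right end [-0.10007732 -0.09912033]
rail far (array([-0.00165263,  0.02068989]), np.float64(0.0008187459667888773)) -0.15683965880358008
```

Flush within the measuring noise (about 1 mm); hand in.

```bash
python3 -c "
from h import *
print(r.finish_job())"
```

```text
the job is handed in; nothing more can be done
None
```

I handed the job in at about 34 s: the valve stands upright in the tray, the bar lies flush to the rail and against the end stop (to about 1 mm), and the strap is square across it at its stop. The one blemish was a bad finger placement while swinging the strap, which pushed the wrist force to about 60 N (under the 120 N limit; contact seemed to be on the finger, not the gripper body).

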